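Open the prop leg of the broad bench mirror

TASK

Two bench mirrors lie face down on the workbench, each with the prop leg on its back standing partly open. Swing the leg of the broader mirror out all the way until it rests against its stop, ready for standing the mirror up. Do not shove that mirror along the bench, and leave the narrower mirror and its leg as they are.

Things in the scene. Friction and masses are not known exactly. Their poses are not given: they have to be found in the camera images.
- broad_mirror: The broader mirror, face down: slab 170 mm along its x, 240 mm along its y, 16 mm thick, 2.6 kg, loose. Origin: centre of its underside; z up. Its leg is on its centre line (y = 0), hinge line along y at x = +40 mm, 24 mm above the bench. A stop bar at x = +53 mm rises to 27 mm. A loose spacer ring (26 mm across, 10 mm high) lies on its back at about x = -50, y = +85 mm.
- broad_leg (a joint): Angle of the broad mirror's leg: 0 flat, free end to the mirror's -x; grows as the end rises and swings over to +x; 1.57 upright; stop at 1.92 rad. Starts at 0.85 to 1.2. Flat bar 110 mm long from the hinge, 36 mm wide, 6 mm thick (rubber foot at the end 40 x 9 mm). Stays where it is left; 1 to 2 N move it. The rubber foot grips a pusher, so it helps to rise with its arc.
- broad_leg_tip (a point): Middle of the free end of the broad mirror's prop leg, 110 mm from the hinge line.
- narrow_leg_tip (a point): Middle of the free end of the leg of the narrower mirror (170 mm along its x, 120 mm along its y; same leg, hinge and layout as the broad one), which is to be left alone.

How it is judged:
At the end, for the whole second after the job is handed in: The broad mirror's prop leg stands at its stop (within 10 degrees of the 110 degree stop) and at rest (value of joint broad_leg above 1.745 rad and velocity of joint broad_leg between -0.1 and 0.1 rad/s); the robot touches nothing.
It fails at once if the broad mirror is shoved more than 30 mm from where it lay (distance of broad_mirror from where it was at the start of the episode above 0.03 m).
It fails at once if the narrow mirror or its leg is disturbed (the free end of its leg moves more than 20 mm) (distance of narrow_leg_tip from where it was at the start of the episode above 0.02 m).
It also fails if it takes over 30 s, if anything falls off the work surface, if the arm or the gripper's body presses on something with over 40 N, if the wrist force passes 120 N, or if a joint passes its speed limit or range.

ROBOT

A 7-joint arm with a two-finger parallel gripper is mounted at the origin on the work surface. World frame = base frame: x ahead of the robot, y to its left, z up, the work surface at z = 0. Lengths are in m, angles in rad, forces in N, time in s.
With the tool pointing down it reaches from about 0.4 to 0.9 m from the base axis. Payload 5.6 kg.
Tool frame: the origin (TCP) lies midway between the tips of the shut fingers; the grasp point (between the pads) lies 19 mm behind it; y points along the fingers, z is the direction in which the jaws open and shut, and the axes are right-handed (so a half turn about y gives the same grasp; the last joint's range is limited). The gripper opens to 92 mm and grips with 3 to 60 N. Pads are 20 mm wide; open, the fingers measure 128 mm over their backs; the gripper's body (75 mm by 189 mm) begins 69 mm behind the grasp point.
Start: joints at [-1.266, 0.468, -0.012, 1.603, 0.006, 1.071, -0.056], TCP at [0.222, 0.611, 0.215] pointing down, gripper open.
Joint ranges: [-2.53, 2.53], [-0.31, 2.02], [-1.57, 1.55], [0.28, 2.44], [-1.29, 4.43], [0.15, 1.84], [-2.92, 2.92]. Speed limits (rad/s): [2.57, 2.57, 3.14, 3.14, 3.14, 3.14, 3.14].

INTERFACE

Orientations are given as a 3x3 rotation matrix whose columns are the frame's x, y, z axes.
In Python, from station import env, effector, solver, viewer, workorder, search_frame, tip_of gives the robot as it stands. Calls block until the motion is done:
- env.reach(position, orientation): joint-space move of the TCP to a pose.
- env.movel(position, frame=None, rate=0.15): straight line of the TCP; frame=None keeps the orientation; rate is the mean speed in m/s.
- env.goto_joints(angles): joint-space move.
- effector.release() and effector.grasp(squeeze=None): open the fingers fully, or close them until they stop; squeeze is the grip in N (None keeps the last).
- env.pause(seconds).
- solver.inverse_kinematics(position, orientation): joint angles nearest the present ones, or None.
- env.sense(): the state.
- viewer.read_camera(name): name is "side" or "top" or "wrist"; returns (picture, depth): 480x640x3 uint8, red, green, blue; 480x640 float32, m along the optical axis (not along the pixel's ray), 0 where there is no reading.
- viewer.camera_info(name): a dict with "intrinsics" (3x3 intrinsics, pixels), "eye" and "rotation" of the camera in the world; the wrist camera has in their place "T_tool_cam" (4x4, takes a point from camera to tool coordinates, whose origin is the TCP and whose axes are the tool frame's). Camera axes: x right, y up, looking along -z (the intrinsics and any distortion apply to the point x, -y, -z); pixel columns grow to the right and rows downward; lengths in m; the calibration is good to about 2 mm. A picture is of the moment at which its call begins: read the wrist's pose just before it. camera_info takes no time and is no camera call.
A pose or a line that the arm cannot do raises env.PlanningError and nothing moves.
- workorder.finish_job(): hands the job in, once; it reports no verdict.
Trained networks look in the newest picture that a camera, given by its name, has taken for a name from the list of things; names that differ only in an ending like _2 or _b are one class to them, and where a whole thing is asked for, a point or a joint stands for the part that bears it (a point fixed in the world has none). Each returns a list of dicts, best first, with "score" (0 to 1); they miss things now and then, are a little off and sometimes report something else, mostly with a low value. They report only what shows in the picture. A call takes as long as a camera call.
- search_frame(camera, name): "at" ([x, y, z] in m, in world coordinates, good to about 4 mm: the middle of the surface that is visible of it).
- tip_of(camera, name): "at" ([x, y, z] in m, in world coordinates, good to about 4 mm: a listed point, or the origin of a listed thing).
The state is a dict: "t": time; "joint_positions": joint angles; "joint_velocities": joint speeds; "tau": joint torques, N m; "ee_pos": TCP position; "tcp_rot": TCP orientation; "wrist_force": force on the tool from outside, world axes, zero at the start; "moment": the same for the moment, N m; "gripper_width": finger opening in m.
Only numpy, scipy, OpenCV 4.12 (cv2) and the standard library are available. Lean on these libraries where they do the work, as an engineer would, in place of code of your own. Each camera call takes 0.05 s, during which the arm holds its last target.

## Working session

There is one attempt and no reset: what is moved stays moved. The work goes in short steps, each a Python script; the robot and the scene stay as the last script left them, time stands still between calls to the robot, and variables do not carry over. Pictures are saved under pics/ and viewed, and the job is handed in when it is done.

```bash
ls; mkdir -p pics; python3 - <<'E'
from station import *
import cv2,numpy as np
for c in ["top","side"]:
    p,d=viewer.read_camera(c)
    cv2.imwrite(f"pics/{c}1.png",p[:,:,::-1]); np.save(f"pics/{c}1.npy",d)
    i=viewer.camera_info(c); print(c,{k:np.round(np.array(v),3).tolist() for k,v in i.items() if k!='name'})
    for n in ["broad_mirror","broad_leg","narrow_leg_tip"]:
        print(n,[(np.round(r["at"],3).tolist(),round(r["score"],2)) for r in search_frame(c,n)])
    for n in ["broad_mirror","broad_leg_tip","narrow_leg_tip"]:
        print("tip",n,[(np.round(r["at"],3).tolist(),round(r["score"],2)) for r in tip_of(c,n)])
s=env.sense();print(s["t"],s["tcp_rot"],s["gripper_width"])
E
```

```text
pics
top {'intrinsics': [[453.947, 0.0, 323.127], [0.0, 453.947, 243.624], [0.0, 0.0, 1.0]], 'eye': [0.444, 0.009, 0.679], 'rotation': [[-0.235, 0.946, -0.225], [-0.972, -0.228, 0.056], [0.002, 0.232, 0.973]]}
broad_mirror [([0.549, -0.15, 0.015], 0.97)]
broad_leg [([0.552, -0.152, 0.077], 0.64)]
narrow_leg_tip [([0.586, 0.197, 0.082], 0.96)]
tip broad_mirror [([0.555, -0.152, 0.002], 0.91)]
tip broad_leg_tip []
tip narrow_leg_tip [([0.558, 0.206, 0.113], 0.62)]
side {'intrinsics': [[436.679, 0.0, 321.796], [0.0, 436.679, 224.014], [0.0, 0.0, 1.0]], 'eye': [0.206, -0.357, 0.436], 'rotation': [[0.682, 0.466, -0.563], [-0.731, 0.416, -0.541], [-0.018, 0.781, 0.625]]}
broad_mirror [([0.536, -0.181, 0.012], 0.77)]
broad_leg [([0.526, -0.163, 0.1], 0.91)]
narrow_leg_tip [([0.573, 0.186, 0.085], 0.55)]
tip broad_mirror [([0.55, -0.154, -0.0], 0.64)]
tip broad_leg_tip [([0.524, -0.146, 0.105], 0.73)]
tip narrow_leg_tip [([0.554, 0.207, 0.108], 0.72)]
0.7 [[ 9.40090625e-01  5.27456249e-05  3.40924646e-01]
 [-3.40924649e-01  6.77756010e-05  9.40090623e-01]
 [ 2.64792946e-05 -9.99999996e-01  8.16974908e-05]] 0.09141404441101636
```

View pics/top1.png

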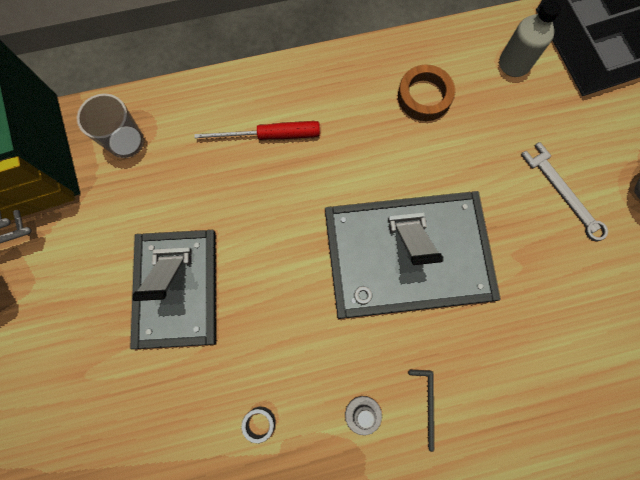

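View pics/side1.png

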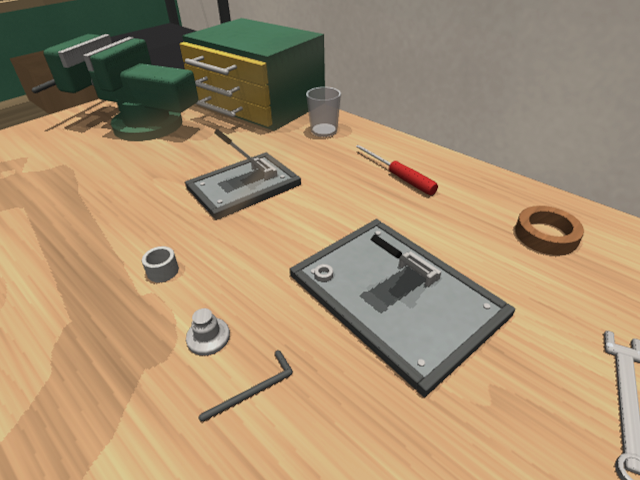

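Top view: the broad mirror is on the right, with corners at about (326,208), (480,193), (498,299) and (338,318). Its hinge is at (408,218) and the dark foot at (427,257). The narrow mirror is on the left. In the side view the broad foot is at (386,246) and the hinge at (420,268). I'll measure these next.

```bash
cat > h.py <<'E'
from station import *
import numpy as np,cv2
def ray(c,uv):
    i=viewer.camera_info(c);K=np.array(i["intrinsics"]);R=np.array(i["rotation"])
    x=np.linalg.inv(K)@[uv[0],uv[1],1]
    return np.array(i["eye"]),R@np.array([x[0],-x[1],-1.])
def onz(c,uv,z):
    e,d=ray(c,uv);return e+d*(z-e[2])/d[2]
def dep(c,uv,D): e,d=ray(c,uv);return e+d*D
def tri(a,b):
    (e1,d1),(e2,d2)=a,b
    s=np.linalg.lstsq(np.c_[d1,-d2],e2-e1,rcond=None)[0]
    p,q=e1+s[0]*d1,e2+s[1]*d2
    return (p+q)/2,np.linalg.norm(p-q)
E
python3 - <<'E'
from h import *
np.set_printoptions(precision=3,suppress=True)
# slab corners
C=np.array([onz("top",u,0.016) for u in [(326,208),(480,193),(498,299),(338,318)]])
print("top corners",C, C.mean(0),[np.linalg.norm(C[i]-C[(i+1)%4]) for i in range(4)])
S=np.array([onz("side",u,0.016) for u in [(377,221),(513,309),(427,384),(291,269)]])
print("side",S,S.mean(0),[np.linalg.norm(S[i]-S[(i+1)%4]) for i in range(4)])
for i,j in [((326,208),(377,221)),((480,193),(513,309)),((498,299),(427,384)),((338,318),(291,269))]: print("tri corner",tri(ray("top",i),ray("side",j)))
print("foot tri",tri(ray("top",(427,257)),ray("side",(386,246))))
print("hinge tri",tri(ray("top",(408,220)),ray("side",(418,267))))
d=np.load("pics/top1.npy");e=np.load("pics/side1.npy")
for c,m,us in [("top",d,[(427,258),(418,240),(412,230),(420,245),(415,235),(458,230),(360,240)]),("side",e,[(386,246),(379,240),(394,252)])]:
    for u in us: print(c,u,dep(c,u,m[u[1],u[0]]))
p,_=None,0
import cv2
t=cv2.imread("pics/top1.png")[170:330,310:510];cv2.imwrite("pics/topcrop.png",cv2.resize(t,None,fx=4,fy=3.7,interpolation=2))
print(viewer.camera_info("wrist")["T_tool_cam"])
E
```

```text
top corners [[ 0.651 -0.047  0.016]
 [ 0.619 -0.283  0.016]
 [ 0.457 -0.258  0.016]
 [ 0.485 -0.024  0.016]] [ 0.553 -0.153  0.016] [np.float64(0.23884777799679838), np.float64(0.16387516965272422), np.float64(0.2353163694030495), np.float64(0.16731099733944402)]
side [[ 0.647 -0.052  0.016]
 [ 0.618 -0.282  0.016]
 [ 0.461 -0.26   0.016]
 [ 0.484 -0.029  0.016]] [ 0.553 -0.156  0.016] [np.float64(0.23167895457745544), np.float64(0.1588088258498236), np.float64(0.23149394800395834), np.float64(0.16380528738062303)]
tri corner (array([ 0.653, -0.047,  0.009]), np.float64(0.0006724034025660886))
tri corner (array([ 0.619, -0.283,  0.016]), np.float64(0.0009455900298866891))
tri corner (array([ 0.459, -0.259,  0.017]), np.float64(0.004186546079994342))
tri corner (array([ 0.486, -0.025,  0.011]), np.float64(0.002476386134995466))
foot tri (array([ 0.528, -0.151,  0.101]), np.float64(0.0020265755643795124))
hinge tri (array([ 0.6  , -0.16 ,  0.022]), np.float64(0.005157226494952415))
top (427, 258) [ 0.527 -0.149  0.108]
top (418, 240) [ 0.56  -0.155  0.069]
top (412, 230) [ 0.581 -0.157  0.044]
top (420, 245) [ 0.55  -0.152  0.081]
top (415, 235) [ 0.57  -0.156  0.058]
top (458, 230) [ 0.571 -0.234  0.013]
top (360, 240) [ 0.591 -0.085  0.011]
side (386, 246) [ 0.521 -0.154  0.107]
side (379, 240) [ 0.524 -0.142  0.108]
side (394, 252) [ 0.519 -0.167  0.107]
[[-0.    -0.97  -0.245 -0.068]
 [-0.001  0.245 -0.97  -0.17 ]
 [ 1.    -0.    -0.001 -0.001]
 [ 0.     0.     0.     1.   ]]
```

View pics/topcrop.png

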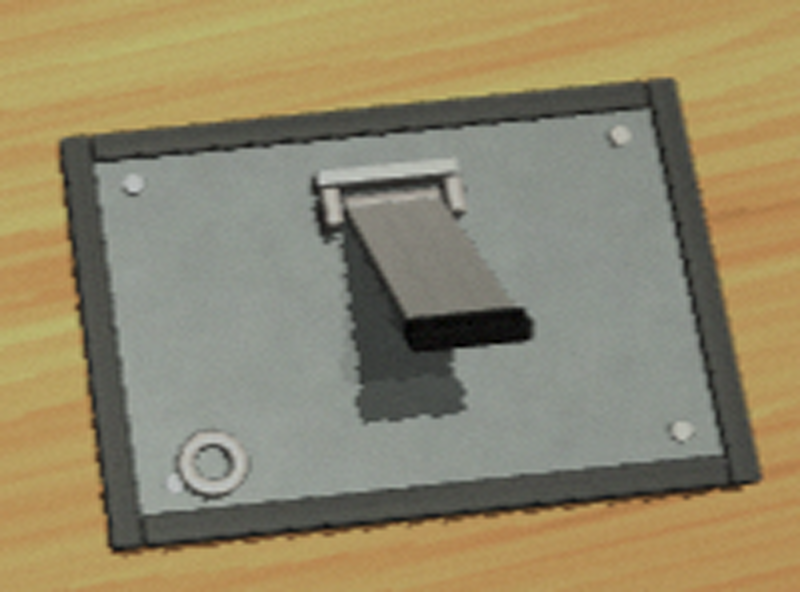

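Everything agrees: slab about 238 x 166 mm, yaw about −7.8°, centre (0.553, −0.154). The tip is at about (0.526, −0.150, 0.106), which puts it 107 mm from the hinge at about 0.89 rad. My plan is to push the foot's underside with shut fingers pointing down, following its arc from the −x side.

```bash
cat >> h.py <<'E'
yaw=np.radians(-7.8);X=np.array([np.cos(yaw),np.sin(yaw),0]);Y=np.array([-np.sin(yaw),np.cos(yaw),0]);Z=np.array([0,0,1.])
R=np.c_[X,-Z,Y]
H=np.array([.553,-.154,0])+.04*X+.024*Z
def P(th):
    # finger half depth 10 mm; foot half thickness 4.5
    if th<np.pi/2:
        x=-.11*np.cos(th)-.0045*np.sin(th); z=.11*np.sin(th)-.015
    else:
        x=-.095*np.cos(th)-.0045*np.sin(th); z=.095*np.sin(th)
    return H+X*(x-.010)+Z*z
E
python3 - <<'E'
from h import *
np.set_printoptions(precision=3,suppress=True)
print(np.linalg.det(R),P(.75),P(1.85))
effector.grasp(squeeze=10)
env.movel([.222,.611,.29])
a=P(.75)-.04*X
env.reach(a+[0,0,.17],R)
env.movel(a,rate=.12)
s=env.sense();print(s["t"],s["ee_pos"],s["wrist_force"],s["gripper_width"])
for c in ["top","side"]:
    p,d=viewer.read_camera(c); cv2.imwrite(f"pics/{c}2.png",p[:,:,::-1])
v=np.hstack([cv2.resize(cv2.imread(f"pics/{c}2.png"),(400,300)) for c in ["top","side"]]);cv2.imwrite("pics/v2.png",v)
E
```

```text
0.9999999999999999 [ 0.5   -0.147  0.084] [ 0.604 -0.161  0.115]
7.0417 [ 0.461 -0.141  0.085] [ 0.29  -0.498 -0.233] 0.0005085150231892826
```

View pics/v2.png

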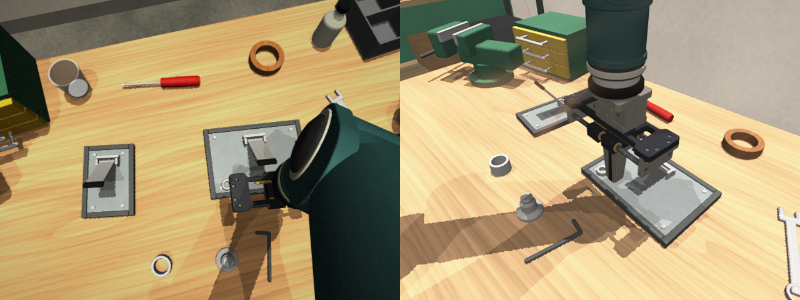

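The fingers are down on the −x side of the foot (half-scale top view about (255,185)) and nothing has been touched. Next I push along the arc while watching the wrist force.

```bash
python3 - <<'E'
from h import *
np.set_printoptions(precision=2,suppress=True)
f0=np.array(env.sense()["wrist_force"])
env.movel(P(.75),rate=.08)
for th in np.arange(.82,1.87,.07):
    env.movel(P(th),rate=.05)
    s=env.sense();f=np.array(s["wrist_force"])-f0
    print(round(th,2),round(s["t"],2),f@X,f@Y,f[2], np.round((s["ee_pos"]-P(th))*1000,1))
    if np.linalg.norm(f)>8: print("STOP");break
for c in ["top","side"]:
    p,d=viewer.read_camera(c); cv2.imwrite(f"pics/{c}3.png",p[:,:,::-1])
v=np.hstack([cv2.resize(cv2.imread(f"pics/{c}3.png"),(400,300)) for c in ["top","side"]]);cv2.imwrite("pics/v3.png",v)
E
```

```text
0.82 8.09 -0.7086142535118533 0.5495255900114309 -0.20592932615963325 [ 0.4 -0.   0.4]
0.89 8.39 -0.5499650265037443 0.9806374012750404 0.7176840482551177 [ 0.3 -0.   0.2]
0.96 8.69 -0.3953486881578193 0.9268199906983074 0.18616460454501998 [ 0.5 -0.1  0.2]
1.03 8.99 -0.8398206590716703 1.265517640010572 0.18785691236966057 [ 0.5 -0.1  0.2]
1.1 9.29 -0.382318732656652 1.002553934819936 0.6601874903699114 [ 0.5 -0.1  0.2]
1.17 9.59 -0.7862201036143065 1.4668153502549044 -0.19837960766817717 [ 0.5 -0.1  0.2]
1.24 9.89 -0.25199357733970024 0.8049532535991252 -0.02716182067936415 [ 0.5 -0.1  0.1]
1.31 10.19 -1.3136949341392343 0.736564605744061 -0.3906960614053966 [ 0.4 -0.1  0.1]
1.38 10.49 -1.3159393327675957 0.14844070051418812 -1.638095905544826 [ 0.4 -0.1  0.1]
1.45 10.79 -0.778640517580047 0.6952309325129619 -0.40600038958218143 [ 0.4 -0.1  0. ]
1.52 11.09 -0.8455980654992321 0.9794474745334578 -0.23668034271526442 [ 0.4 -0.  -0. ]
1.59 11.39 -1.134160885815768 1.3965549028718134 0.31604837212021675 [ 0.4 -0.1 -0. ]
1.66 11.68 -0.70089715559105 1.037430370582137 -0.44984325068514674 [ 0.3 -0.  -0.1]
1.73 11.96 -0.8349967683150723 0.6925591628441451 0.26887307768342306 [ 0.3 -0.1 -0.1]
1.8 12.24 -0.5713306247300983 0.18978947401301596 0.2644713550660105 [ 0.3 -0.  -0.1]
1.87 12.53 -1.0461937038496103 1.7465881923749436 0.9679740914271773 [ 0.3 -0.  -0.1]
```

View pics/v3.png

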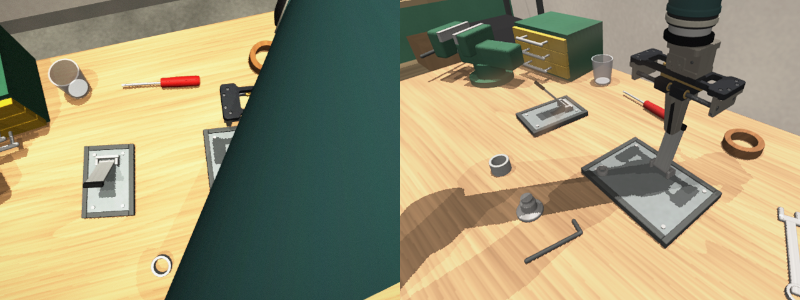

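The leg is past upright. Now I creep forward in small steps until the wrist force shows the stop.

```bash
python3 - <<'E'
from h import *
np.set_printoptions(precision=2,suppress=True)
def fx(n=4):
    o=[]
    for _ in range(n): env.pause(.03); o.append(np.array(env.sense()["wrist_force"]))
    return np.mean(o,0)@X
b=fx(); print("base",b)
d=np.array([-0,0,0])
p0=P(1.87);u=X*np.sin(1.9)+0*Z; u=np.sin(1.9)*X+np.cos(1.9)*Z
for k in range(1,11):
    env.movel(p0+u*.0012*k,rate=.03)
    f=fx();print(k,f)
    if f<-3.2: print("contact");break
p,dd=viewer.read_camera("side"); cv2.imwrite("pics/s4.png",cv2.resize(p[200:400,430:620,::-1],None,fx=3,fy=3))
print(env.sense()["t"])
E
```

```text
base -0.001328633541544794
1 0.18575216178272627
2 -0.10490545427660113
3 -0.004765248091943942
4 0.05467403520863235
5 -0.18338269249070235
6 -3.8462535473968655
contact
15.1083
```

View pics/s4.png

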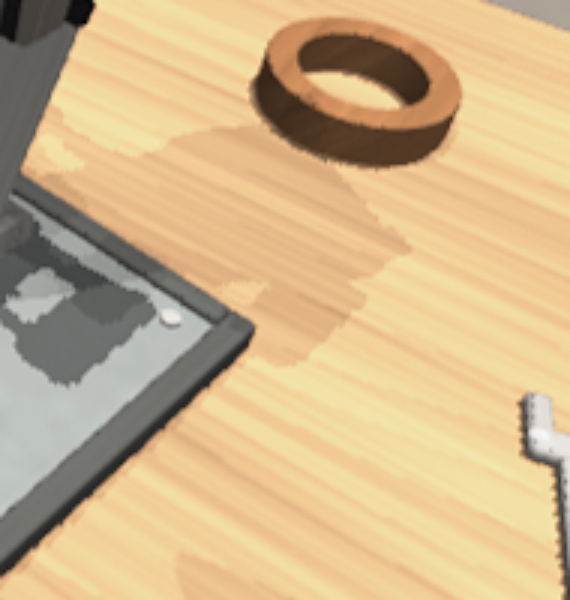

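The wrist force jumped from about 0 to −3.8 N, which fits reaching the stop. My crop missed the leg, so I'll retreat and then measure.

```bash
python3 - <<'E'
from h import *
np.set_printoptions(precision=3,suppress=True)
p=np.array(env.sense()["ee_pos"])
env.movel(p-.06*X,rate=.06)
env.movel(p-.07*X+[0,0,.16],rate=.2)
env.reach([.42,.2,.32],R)
for c in ["top","side"]:
    q,d=viewer.read_camera(c); cv2.imwrite(f"pics/{c}5.png",q[:,:,::-1]);np.save(f"pics/{c}5.npy",d)
    for n in ["broad_leg_tip","broad_mirror","narrow_leg_tip"]: print(c,n,[(np.array(r["at"]),round(r["score"],2)) for r in tip_of(c,n)])
print(env.sense()["t"],env.sense()["wrist_force"])
v=np.hstack([cv2.imread("pics/top5.png")[100:400,300:700][:, :340],cv2.imread("pics/side5.png")[150:450,200:600]]);cv2.imwrite("pics/v5.png",v)
E
```

```text
top broad_leg_tip [(array([ 0.631, -0.163,  0.128]), 0.93)]
top broad_mirror [(array([ 0.555, -0.155,  0.001]), 0.74)]
top narrow_leg_tip [(array([0.558, 0.207, 0.112]), 0.98)]
side broad_leg_tip [(array([ 0.631, -0.16 ,  0.125]), 0.97)]
side broad_mirror [(array([ 0.552, -0.152, -0.001]), 0.94)]
side narrow_leg_tip [(array([0.561, 0.206, 0.111]), 0.56)]
19.025 [ 0.821 -0.51  -0.09 ]
```

View pics/v5.png

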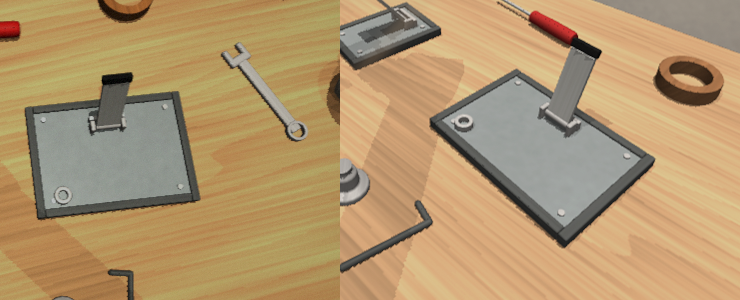

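The pictures show the leg leaning past upright (foot at (117,78) in the top crop, (587,47) in the side crop). The tip sits +38 mm and +103 mm from the hinge, which works out to about 1.92 rad. The mirror hasn't moved, the spacer ring is in place and the narrow leg tip is unchanged.

```bash
python3 -c "
from station import *
workorder.finish_job()"
```

```text
the job is handed in; nothing more can be done
```

The broad mirror's leg is fully out against its stop, and the job is handed in. I pushed the foot along its arc with shut fingers until the wrist force jumped to −3.8 N, then backed the arm off clear.

My last checks, made about 19 s into the 30 s allowed, just before handing in:
- **Broad leg:** the tip is at about (0.631, −0.162, 0.127) in both views. That puts the leg at about 1.92 rad, against the 1.745 rad needed.
- **Broad mirror:** it is within about 3 mm of where it started, which is measurement error. The spacer ring is still on its back.
- **Narrow mirror:** its leg tip moved no more than measurement error, about 7 mm at most in the side view and about 1 mm in the top view.
- **Wrist force:** it was back to noise level with the arm clear.

No final check failed or disagreed. The crop I took during the final push missed the leg, so the leg position was confirmed only after retreating.

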